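# Rack the tasting jars and pin the hold-down bar

### The job

Get the tasting jars ready to carry: stand every small jar on the table fully down in the rack hole that matches its diameter, then swing the blue hold-down bar over their lids until its eye lines up with the knuckle at the end of the rack. Take the yellow-headed pin from its stand and drop it fully home through the eye and the knuckle to lock the bar, leaving the other things on the table where they are.

Things in the scene. Friction and masses are not known exactly. Their poses are not given: they have to be found in the camera images.
- jar38_mid (a point): centre (33 mm above its foot, on its axis) of a closed, squat upright round jar 38 mm in diameter and 66 mm tall with a thick heavy glass base, dark red contents and a flush steel lid 12 mm tall at the top; straight sides, foot edge bevelled 2 mm; about 100 g. None if this jar is absent. z axis up along the jar
- jar44_mid (a point): centre (33 mm above its foot, on its axis) of a closed, squat upright round jar 44 mm in diameter and 66 mm tall with a thick heavy glass base, amber contents and a flush brass lid 12 mm tall at the top; straight sides, foot edge bevelled 2 mm; about 125 g. None if this jar is absent. z axis up along the jar
- jar50_mid (a point): centre (33 mm above its foot, on its axis) of a closed, squat upright round jar 50 mm in diameter and 66 mm tall with a thick heavy glass base, olive green contents and a flush steel lid 12 mm tall at the top; straight sides, foot edge bevelled 2 mm; about 150 g. None if this jar is absent. z axis up along the jar
- jar56_mid (a point): centre (33 mm above its foot, on its axis) of a closed, squat upright round jar 56 mm in diameter and 66 mm tall with a thick heavy glass base, purple contents and a flush brass lid 12 mm tall at the top; straight sides, foot edge bevelled 2 mm; about 175 g. None if this jar is absent. z axis up along the jar
- jar62_mid (a point): centre (33 mm above its foot, on its axis) of a closed, squat upright round jar 62 mm in diameter and 66 mm tall with a thick heavy glass base, orange-red contents and a flush steel lid 12 mm tall at the top; straight sides, foot edge bevelled 2 mm; about 200 g. None if this jar is absent. z axis up along the jar
- hole38 (a point): centre of the mouth of the rack hole for the 38 mm jar: a round blind hole 41 mm wide and 22 mm deep in the plywood rack, mouth 35 mm above the table; z axis up. A seated jar's foot is 13 mm above the table, its centre 46 mm and its top 79 mm
- hole44 (a point): centre of the mouth of the rack hole for the 44 mm jar: a round blind hole 47 mm wide and 22 mm deep in the plywood rack, mouth 35 mm above the table; z axis up. A seated jar's foot is 13 mm above the table, its centre 46 mm and its top 79 mm
- hole50 (a point): centre of the mouth of the rack hole for the 50 mm jar: a round blind hole 53 mm wide and 22 mm deep in the plywood rack, mouth 35 mm above the table; z axis up. A seated jar's foot is 13 mm above the table, its centre 46 mm and its top 79 mm
- hole56 (a point): centre of the mouth of the rack hole for the 56 mm jar: a round blind hole 59 mm wide and 22 mm deep in the plywood rack, mouth 35 mm above the table; z axis up. A seated jar's foot is 13 mm above the table, its centre 46 mm and its top 79 mm
- hole62 (a point): centre of the mouth of the rack hole for the 62 mm jar: a round blind hole 65 mm wide and 22 mm deep in the plywood rack, mouth 35 mm above the table; z axis up. A seated jar's foot is 13 mm above the table, its centre 46 mm and its top 79 mm
- rack: fixed plywood rack, 100 mm (x) by 446 mm (y from -228 to 218) x 35 mm, origin on its underside, midway along the holes. Graded holes in a row along its y axis: y = 136 (38 mm jar), 77, 12, -59, -136 mm (62 mm jar). At y = 194 a 22 mm steel post is the bar's turning axis; at y = -203 stands the fixed steel knuckle. Position and yaw vary
- hold_bar (a joint): blue bar's angle about its upright post: 0 closed along the row, eye exactly over the knuckle; grows as it swings out towards the robot (from the rack's -y towards its -x; 1.57 = along -x). Stops at -0.009 (eye 4 mm past) and 2.0; stays put, friction 0.12 N m. Bar 20 mm wide, 12 thick, underside 85 mm above the table, 6 mm over seated lids; a jar not down in its hole blocks it
- bar_knob (a point): centre of the red upright round knob on top of the bar, 20 mm in diameter, 40 mm tall (from 97 to 137 mm above the table), 130 mm from the bar's turning axis; for swinging the bar
- bar_eye (a point): centre of the eye (upper knuckle) in the free end of the bar, at its top face 97 mm above the table, 397 mm from the turning axis; the eye is a 32 mm square steel plate 12 mm thick with an upright through hole of 12.5 mm
- knuckle (a point): centre of the mouth of the fixed lower knuckle at the rack's -y end: a 32 mm square steel block, top 80 mm above the table, with an upright blind hole 12.5 mm wide and 40 mm deep; the bar's eye comes to lie 5 mm above it
- pin_mid (a point): mid-point of the locking pin, 42 mm above its nose; z from nose to head. Steel shank 10 mm wide, 44 long, last 10 mm tapered to 5 mm; yellow round head 18 mm wide, 40 tall; 60 g. Home: head rests on the bar's eye, this point 95 mm above the table. Starts upright in the stand, head from 55 to 95 mm above the table
- stand_hole (a point): centre of the mouth of the hole in the top of the fixed dark wooden pin stand, a 60 mm square block 55 mm tall; the hole is 12.5 mm wide and 50 mm deep
- pint0: bystander, leave alone: full pint preserve jar, orange-red, behind the rack; 80 mm in diameter, 135 mm tall, 0.65 kg; origin under its centre
- pint1: bystander, leave alone: full pint preserve jar, olive green, behind the rack; 80 mm in diameter, 135 mm tall, 0.65 kg; origin under its centre
- pint2: bystander, leave alone: full pint preserve jar, purple, at the right; 80 mm in diameter, 135 mm tall, 0.65 kg; origin under its centre
- pint3: bystander, leave alone: full pint preserve jar, amber, at the left; 80 mm in diameter, 135 mm tall, 0.65 kg; origin under its centre
- band: bystander, leave alone: loose brass screw band, ring 72 mm wide, 14 mm high, lying among the jars; origin under its centre
- spoon: bystander, leave alone: wooden-handled spoon 240 mm long lying on the table behind at the right; origin near its middle
- labels: bystander, leave alone: small cardboard label box 70 x 50 x 30 mm, at the near right; origin under its centre
There are look-alikes about, which are no part of the job. What is shaped like the part that bears jar56_mid but turquoise is not meant.

How it is judged (in metres and radians):
On the way, in this order (a step that is already met when the one before it is completed fails the run):
1. every jar present stands fully down in the hole of its own diameter (horizontal distance between jar38_mid and hole38 below 0.006 m and height (world z) of each of jar38_mid, jar44_mid, jar50_mid, jar56_mid, jar62_mid below 0.05 m and angle between each of jar38_mid, jar44_mid, jar50_mid, jar56_mid, jar62_mid's own z axis and vertical below 0.12 rad and horizontal distance between jar44_mid and hole44 below 0.006 m and horizontal distance between jar50_mid and hole50 below 0.006 m and horizontal distance between jar56_mid and hole56 below 0.006 m and horizontal distance between jar62_mid and hole62 below 0.006 m), for 0.2 s.
2. the hold-down bar is swung over the jars, its eye over the knuckle (value of joint hold_bar below 0.03 rad), for 0.2 s.
3. the pin is home through eye and knuckle (horizontal distance between each of pin_mid, bar_eye and knuckle below 0.005 m and height (world z) of pin_mid below 0.099 m and angle between pin_mid's own z axis and vertical below 0.12 rad), for 0.2 s.
At the end, for the whole second after the job is handed in: every jar present is in the hole of its own diameter (within 6 mm of its centre, upright within 0.12 rad, less than 4 mm above the hole's floor); the bar is closed, its eye within 5 mm of the knuckle; the pin is upright through both, within 4 mm of fully home (all of step 1 and all of step 3); the robot touches nothing.
It fails at once if a bystander is shifted by more than 40 mm (distance of any of pint0, pint1, pint2, pint3, band, spoon, labels from where it was at the start of the episode above 0.04 m).
Of jar38, jar44, jar50, jar56, jar62 only 3 to 5 are there at a start; the rules pass over those that are not, and their reading is None.
At some moment in a run one of jar38, jar44, jar50, jar56, jar62 may be knocked a few centimetres aside while the robot is not near it.
It also fails if it takes over 210 s, if anything falls off the work surface, if the arm or the gripper's body presses on something with over 40 N, if the wrist force passes 120 N, or if a joint passes its speed limit or range.

### The arm

A 6-joint arm with a two-finger parallel gripper is mounted at the origin on the work surface. World frame = base frame: x ahead of the robot, y to its left, z up, the work surface at z = 0. Lengths are in mm, angles in degrees, forces in N, time in s.
With the tool pointing down it reaches from about 250 to 725 mm from the base axis. Payload 9.7 kg.
Tool frame: the origin (TCP) lies at the centre of the arm's flange, where the gripper is bolted on; the fingertips stand 173 mm ahead of it and the grasp point (between the pads) lies r.hold_point_z ahead of it (r.hold_point_z is the distance from the TCP to the grasp point, in mm); z points along the fingers, y is the line along which they close (so a half turn about z gives the same grasp; the last joint's range is limited). The gripper opens to 85 mm and grips with 20 to 120 N. Pads are 22 mm wide; open, the fingers measure 114 mm over their backs; the gripper's body (76 mm by 85 mm) begins 54 mm behind the grasp point. The pads swing forward as they close: fully open they stand 13 mm farther back than shut.
Start: joints at [75.229, 4.979, 10.078, 95.1, 0, 90], TCP at [140.222, 531.823, 404.684] pointing down, gripper open.
Joint ranges: [-179.16, 179.16], [-48.56, 103.87], [-65.8, 70.77], [-126.05, 130.52], [-82.76, 87.17], [-180, 180]. Speed limits (degrees/s): [127.2, 127.2, 147.25, 180, 180, 180].

### API

Orientations are given as a 3x3 rotation matrix whose columns are the frame's x, y, z axes.
In Python, from rig import r gives the robot as it stands. The module is installed in compiled form; this text tells all that it offers. Calls block until the motion is done:
- r.move_ptp(position, orientation): joint-space move of the TCP to a pose.
- r.move_linear(position, rot=None, max_speed=150, stop_force=None): straight line of the TCP; rot=None keeps the orientation; max_speed is the mean speed in mm/s. With stop_force (N) it stops when the force on the tool has changed by that much, and returns True; else False.
- r.move_joints(angles): joint-space move.
- r.grip(opening, grasp_force=None): finger opening in mm; grasp_force is the grip in N (None keeps the last); returns when the fingers have stopped.
- r.hold(seconds).
- r.ik(position, orientation): joint angles nearest the present ones, or None.
- r.state(): the state.
- r.read_camera(name): name is "scene" or "top"; returns a dict with "image" (480x640x3 uint8, blue, green, red), "K" (3x3 intrinsics, pixels), "dist_coeffs" ([k1, k2, p1, p2, k3] as OpenCV has them; the pictures are not rectified), "extrinsics" (4x4, takes a point from camera to world coordinates). Camera axes: x right, y down, z forward; pixel columns grow to the right and rows downward; lengths in mm; the calibration is good to about 2 mm. A picture is of the moment at which its call begins. There is no depth.
A pose or a line that the arm cannot do raises r.Unreachable and nothing moves.
- r.sign_off(): hands the job in; it is judged then, once.
Trained networks look in the newest picture that a camera, given by its name, has taken for a name from the list of things; names that differ only in an ending like _2 or _b are one class to them, and where a whole thing is asked for, a point or a joint stands for the part that bears it (a point fixed in the world has none). Each returns a list of dicts, best first, with "confidence" (0 to 1); they miss things now and then, are a little off and sometimes report something else, mostly with a low value. They report only what shows in the picture. A call takes as long as a camera call. They do not tell look-alikes from the thing itself.
- r.look_for(camera, name): "at" ([x, y, z] in mm, in world coordinates, good to about 4 mm: the middle of the surface that is visible of it).
- r.pinpoint(camera, name): "at" ([x, y, z] in mm, in world coordinates, good to about 4 mm: a listed point, or the origin of a listed thing).
The state is a dict: "time_s": time; "qpos": joint angles; "joint_vel": joint speeds; "tau": joint torques, N m; "ee_pos": TCP position; "tool_rot": TCP orientation; "contact_force": force on the tool from outside, world axes, zero at the start; "moment": the same for the moment, N m; "finger_gap": finger opening in mm; "gripper_force": force on a finger pad.
Only numpy, scipy, OpenCV 4.12 (cv2) and the standard library are available. Lean on these libraries where they do the work, as an engineer would, in place of code of your own. Each camera call takes 0.05 s, during which the arm holds its last target. There are 200 camera calls.

## Working session

There is one attempt and no reset: what is moved stays moved. The work goes in short steps, each a Python script; the robot and the scene stay as the last script left them, time stands still between calls to the robot, and variables do not carry over. Pictures are saved under pics/ and viewed, at most 14 in all, crops included, and the job is handed in when it is done.

```bash
mkdir -p pics
python3 - <<'E'
from rig import r
import cv2
print(r.hold_point_z)
for c in("scene","top"):
    d=r.read_camera(c); cv2.imwrite(f"pics/{c}0.png",d["image"]); print(c,d["extrinsics"].round(3).tolist(),d["K"].tolist())
    for n in "jar38_mid jar44_mid jar50_mid jar56_mid jar62_mid hole38 hole62 hole50 rack bar_knob bar_eye knuckle pin_mid stand_hole pint0 pint2 band labels".split():
        print(n,[( [round(v) for v in o["at"]],round(o["confidence"],2)) for o in r.pinpoint(c,n)][:6])
print(r.state()["time_s"])
E
```

```text
154.70000000000002
scene [[0.694, 0.389, -0.606, 1335.473], [0.72, -0.352, 0.598, -854.535], [0.019, -0.851, -0.524, 812.708], [0.0, 0.0, 0.0, 1.0]] [[547.8060493056224, 0.0, 317.4567659825381], [0.0, 547.8060493056224, 243.23858155818408], [0.0, 0.0, 1.0]]
jar38_mid [([443, 14, 32], 0.86), ([624, 52, 34], 0.44)]
jar44_mid [([471, -95, 35], 0.64)]
jar50_mid [([437, -300, 36], 0.87), ([627, -96, 38], 0.4), ([592, -530, 0], 0.22), ([394, -451, -1], 0.2)]
jar56_mid [([337, -272, 33], 0.9), ([427, -194, 33], 0.81), ([321, -147, 36], 0.73)]
jar62_mid [([453, 104, 36], 0.6)]
hole38 [([628, -18, 33], 0.91), ([628, -98, 34], 0.88), ([616, 178, 35], 0.76), ([621, 115, 32], 0.71), ([618, 53, 32], 0.61), ([220, 293, 95], 0.27)]
hole62 [([628, -18, 33], 0.91), ([628, -98, 34], 0.88), ([616, 178, 35], 0.76), ([621, 115, 32], 0.71), ([618, 53, 32], 0.61), ([220, 293, 95], 0.27)]
hole50 [([628, -18, 33], 0.91), ([628, -98, 34], 0.88), ([616, 178, 35], 0.76), ([621, 115, 32], 0.71), ([618, 53, 32], 0.61), ([220, 293, 95], 0.27)]
rack [([622, 44, -4], 0.77)]
bar_knob [([482, 256, 114], 0.87)]
bar_eye
[... 1537 characters left out ...]
4], 0.47)]
bar_knob [([483, 252, 121], 0.85)]
bar_eye [([220, 292, 99], 0.96)]
knuckle [([632, -163, 77], 0.97), ([435, -295, 30], 0.67), ([472, -92, 31], 0.65), ([445, 105, 31], 0.65), ([483, 251, 118], 0.59), ([629, -89, 35], 0.27)]
pin_mid []
stand_hole [([576, -360, 57], 0.95)]
pint0 [([796, 47, 0], 0.87), ([597, -532, -3], 0.75), ([796, -72, -1], 0.73), ([481, 253, 119], 0.45), ([447, 103, 30], 0.39)]
pint2 [([796, 47, 0], 0.87), ([597, -532, -3], 0.75), ([796, -72, -1], 0.73), ([481, 253, 119], 0.45), ([447, 103, 30], 0.39)]
band [([552, -221, 0], 0.67), ([594, -533, -3], 0.49), ([623, -18, 34], 0.39)]
labels [([396, -451, 2], 0.61), ([617, 180, 36], 0.48), ([708, -343, -1], 0.18)]
1.9
```

View pics/scene0.png

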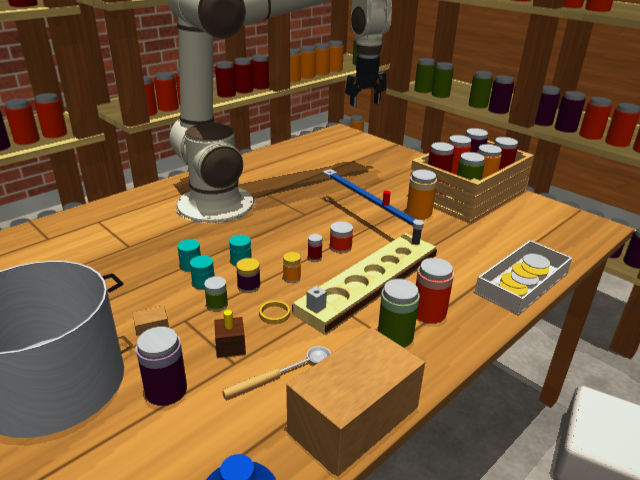

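View pics/top0.png

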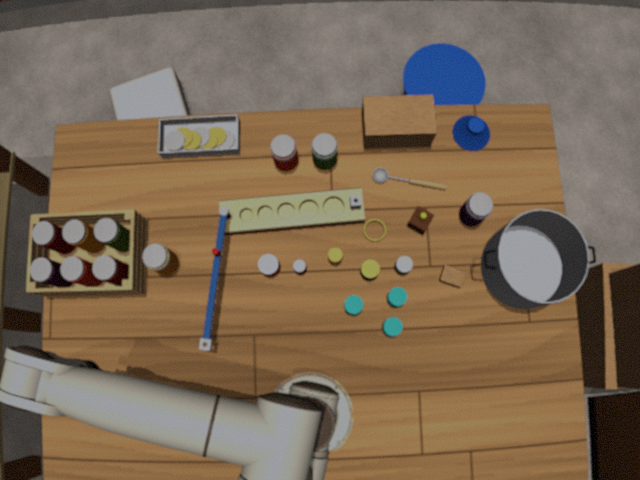

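The scene picture shows all five jars: 38 dark red (315,247), 62 orange-red (341,237), 44 amber (291,267), 50 olive (215,293) and 56 purple with a brass lid (248,274). Three turquoise look-alikes stand at (189,254), (202,272) and (240,249). For jar56 the candidates are those four, and the purple one at (248,274) fits because the turquoise ones are excluded. I'll confirm that in a crop and fit the rack pose.

```bash
cat > h.py <<'E'
from rig import r
import numpy as np, json, os
from scipy.optimize import least_squares
HY=dict(hole38=136,hole44=77,hole50=12,hole56=-59,hole62=-136)
def R(a):  # tool down, finger line at angle a (rad) in world xy
    y=np.array([np.cos(a),np.sin(a),0]); z=np.array([0,0,-1.]); return np.column_stack([np.cross(y,z),y,z])
def pts(name,n=1,near=None,tol=40,cams=("scene","top")):
    out=[]
    for _ in range(n):
        for c in cams:
            r.read_camera(c)
            o=[np.array(d["at"]) for d in r.pinpoint(c,name) if d["confidence"]>.2]
            if near is not None: o=[p for p in o if np.hypot(*(p-near)[:2])<tol]
            if near is None: out+=o
            elif o: out.append(o[0])
    return np.array(out)
def rack():
    return json.load(open("rack.json"))
def rw(x,y):  # rack xy -> world xy
    ox,oy,t=rack(); c,s=np.cos(t),np.sin(t); return np.array([ox+c*x-s*y,oy+s*x+c*y])
def go(p,a,lin=True,v=150,stop=None):
    return r.move_linear(list(map(float,p)),R(a),v,stop) if lin else r.move_ptp(list(map(float,p)),R(a))
E
python3 - <<'E'
from h import *
import cv2
im=r.read_camera("scene")["image"]; cv2.imwrite("pics/crop0.png",cv2.resize(im[215:345,165:345],None,fx=4,fy=4,interpolation=cv2.INTER_CUBIC))
obs=[]
P=pts("hole38",3)
for y,g in zip([136,77,12,-59,-136],[(616,178),(619,117),(620,53),(627,-19),(629,-92)]):
    q=P[np.hypot(*(P[:,:2]-g).T)<20]; obs.append((0,y,*q[:,:2].mean(0))); print(y,q[:,:2].round().tolist())
for n,y,g in (("knuckle",-203,(632,-163)),):
    q=pts(n,3,np.array([*g,0]),20); obs.append((0,y,*q[:,:2].mean(0)))
obs=np.array(obs)
f=lambda v:np.r_[v[0]-np.sin(v[2])*obs[:,1]-obs[:,2],v[1]+np.cos(v[2])*obs[:,1]-obs[:,3]]
s=least_squares(f,[620,40,.05],loss="soft_l1"); print(s.x,s.fun.round(1)); json.dump(list(s.x),open("rack.json","w"))
e=pts("bar_eye",2,np.array([220,292,0])).mean(0); k=pts("bar_knob",2,np.array([482,254,0])).mean(0); print(e,k,rw(0,194)); 
st=r.state(); print(st["finger_gap"],st["tool_rot"],st["time_s"])
for a in (s.x[2],s.x[2]+np.pi,s.x[2]+np.pi/2,s.x[2]-np.pi/2):
    print(a,r.ik([425,-195,300],R(a)),r.ik([*rw(0,136),300],R(a)))
E
```

```text
136 [[614.0, 178.0], [615.0, 177.0], [617.0, 174.0], [614.0, 177.0], [615.0, 176.0], [613.0, 178.0]]
77 [[623.0, 116.0], [617.0, 120.0], [618.0, 117.0], [617.0, 123.0], [618.0, 114.0], [618.0, 121.0]]
12 [[620.0, 54.0], [621.0, 52.0], [624.0, 51.0], [620.0, 54.0], [617.0, 53.0], [620.0, 53.0]]
-59 [[624.0, -20.0], [624.0, -21.0], [623.0, -16.0], [620.0, -19.0], [625.0, -18.0], [623.0, -23.0]]
-136 [[626.0, -93.0], [627.0, -90.0], [627.0, -97.0], [625.0, -89.0], [628.0, -96.0], [626.0, -87.0]]
[6.21215862e+02 4.11584584e+01 4.69498616e-02] [-0.  -1.   0.3  1.   0.8 -1.9  0.4 -0.4  0.3  1.7 -2.6 -0.2]
[221.3        291.26666667  96.86666667] [482.575 254.575 117.425] [612.11093502 234.94468163]
85.480445554861 [[-9.66954493e-01  2.54949030e-01 -2.05721916e-05]
 [ 2.54949031e-01  9.66954492e-01 -3.46750187e-05]
 [ 1.10520107e-05 -3.87740254e-05 -9.99999999e-01]] 3.95
0.04694986160655249 [-24.64677085  -7.11463244 -13.40550297  83.70912946   0.
  62.66320023] [ 16.06095182  16.5683703   11.84342315  85.27505285   0.
 103.3709229 ]
3.1885425151963456 [ -24.64677085   -7.11463244  -13.40550297   83.70912946    0.
 -117.33679977] [ 16.06095182  16.5683703   11.84342315  85.27505285   0.
 -76.6290771 ]
1.617746188401449 [-24.64677085  -7.11463244 -13.40550297  83.70912946   0.
 -27.33679977] [16.06095182 16.5683703  11.84342315 85.27505285  0.         13.3709229 ]
-1.523846465188344 [-24.64677085  -7.11463244 -13.40550297  83.70912946   0.
 152.66320023] [  16.06095182   16.5683703    11.84342315   85.27505285    0.
 -166.6290771 ]
```

View pics/crop0.png

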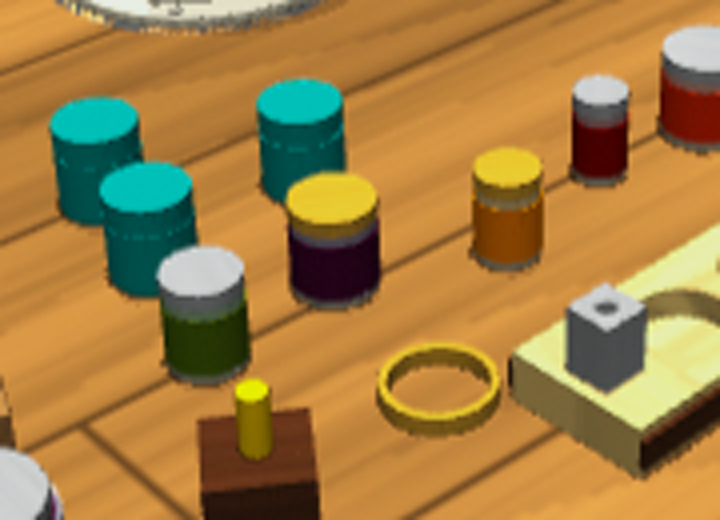

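The crop confirms it: the jar with the brass lid and purple contents (crop 333,240) is jar56, and the turquoise ones are decoys. I'll start with jar62.

```bash
cat >> h.py <<'E'
J=dict(jar38=38,jar44=44,jar50=50,jar56=56,jar62=62)
T=202.   # TCP height above the foot of the jar
def place(j,xy,zc=105):
    """lower held jar into hole, searching round in rack xy; returns offset used or None"""
    h=rw(0,HY["hole"+j[3:]]); a=rack()[2]
    go([*h,T+zc],a,v=250); go([*h,T+42],a,v=200)
    offs=[(0,0)]+[(d*np.cos(t),d*np.sin(t)) for d in (1.5,3) for t in np.arange(0,2*np.pi,np.pi/(2+d))]
    for o in offs:
        p=h+rwv(o)
        go([*p,T+38],a,v=60)
        hit=go([*p,T+13.5],a,v=40,stop=6)
        z=r.state()["ee_pos"][2]-T
        print(j,"off",np.round(o,1),"foot z",round(z,1),hit,np.round(r.state()["contact_force"],1))
        if z<17: return p
    return None
def rwv(o):
    t=rack()[2]; return np.array([np.cos(t)*o[0]-np.sin(t)*o[1],np.sin(t)*o[0]+np.cos(t)*o[1]])
def pick(j,near):
    d=J[j]; a=rack()[2]; p=pts(j+"_mid",2,np.array([*near,0]),35); print(j,p.round().tolist()); p=np.median(p,0)[:2]
    w=min(84,d+17); r.grip(w)
    go([*p,320],a+np.pi/2,lin=False); go([*p,T+2],a+np.pi/2,v=120)
    r.grip(d-3,20); r.grip(w)
    go([*p,T],a,v=100) ; r.grip(d-4,35); g=r.state()["finger_gap"]; print("gap",g)
    go([*p,T+105],a,v=200); return g
def release(j):
    p=r.state()["ee_pos"]; a=rack()[2]; r.grip(min(84,J[j]+14)); r.move_linear([p[0],p[1],T+105],None,200)
E
python3 - <<'E'
from h import *
g=pick("jar62",(450,105)); p=r.state(); print(p["finger_gap"],p["contact_force"],p["time_s"])
if g>58: print(place("jar62",0)); s=r.state(); print(s["time_s"],s["ee_pos"])
E
```

```text
jar62 [[453.0, 102.0, 36.0], [447.0, 107.0, 32.0], [454.0, 104.0, 38.0], [446.0, 104.0, 31.0]]
gap 61.33913143491459
61.0755525657433 [-0.24486842  0.07492513 -2.71705224] 10.9667
jar62 off [0 0] foot z 13.4 True [-0.2 -0.7  5. ]
[627.59869797 -94.69167741]
13.5 [627.60344998 -94.82257834 215.4316467 ]
```

Run:
```python
from h import *
release("jar62")
for j,n in (("jar56",(425,-196)),("jar44",(472,-93))):
    g=pick(j,n)
    if g<J[j]-3: print("missed",j); break
    if place(j,0) is None: print("no seat"); break
    release(j)
print(r.state()["time_s"])
```

```text
jar56 [[426.0, -195.0, 32.0], [422.0, -196.0, 31.0], [428.0, -195.0, 31.0], [423.0, -197.0, 30.0]]
gap 55.191833977551305
jar56 off [0 0] foot z 13.4 True [-1.   0.1  4.2]
jar44 [[470.0, -95.0, 37.0], [472.0, -93.0, 28.0], [469.0, -94.0, 36.0], [473.0, -93.0, 28.0]]
gap 42.76655221751395
jar44 off [0 0] foot z 13.2 True [-1.1 -0.6  5.3]
34.5
```

Run:
```python
from h import *
import cv2
for j,n in (("jar50",(437,-296)),("jar38",(442,12))):
    g=pick(j,n)
    if g<J[j]-3: print("missed",j); break
    if place(j,0) is None: print("no seat"); break
    release(j)
else: r.move_ptp([350,-150,400],R(rack()[2]))
print(r.state()["time_s"])
for c in ("scene","top"): cv2.imwrite(f"pics/{c}1.png",r.read_camera(c)["image"])
```

```text
jar50 [[453.0, -267.0, 36.0], [456.0, -268.0, 32.0], [453.0, -270.0, 38.0], [452.0, -266.0, 33.0]]
gap 49.0613217477129
jar50 off [0 0] foot z 13.2 True [-0.3 -0.2  4.6]
jar38 [[442.0, 12.0, 33.0], [443.0, 14.0, 32.0]]
gap 36.73245951684316
jar38 off [0 0] foot z 13.2 True [-0.4  0.2  4.9]
56.7917
```

View pics/scene1.png

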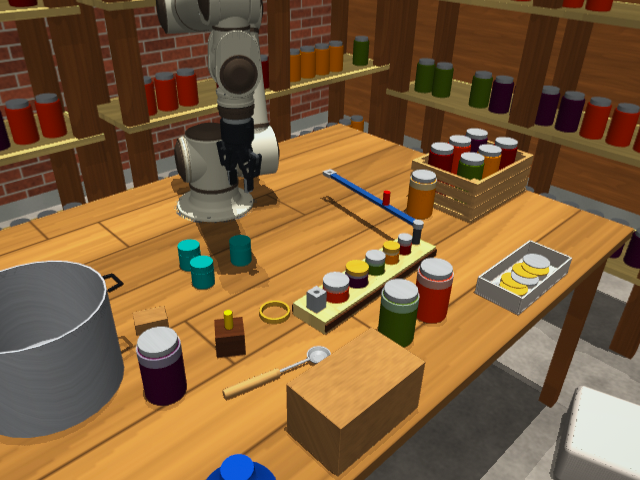

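All five lids show at seated height in the row, from (336,285) to (405,240). Next I swing the bar by its knob.

```bash
cat >> h.py <<'E'
def barpose(th,rad=130.): # world xy of bar point, tool yaw
    t=rack()[2]; return rw(-rad*np.sin(th),194-rad*np.cos(th)), t-th+np.pi
E
python3 - <<'E'
from h import *
t=rack()[2]; post=rw(0,194)
def ang(p): v=p[:2]-post; c,s=np.cos(t),np.sin(t); x,y=c*v[0]+s*v[1],-s*v[0]+c*v[1]; return np.arctan2(-x,-y)
k=pts("bar_knob",2,np.array([482,254,0])); e=pts("bar_eye",2,np.array([221,291,0]))
tk,te=ang(k.mean(0)),ang(e.mean(0)); print(tk,te); th=te
Z=278.
p,a=barpose(th); r.grip(44); go([*p,340],a,lin=False); go([*p,Z],a,v=100); r.grip(15,20)
s=r.state(); print("gap",s["finger_gap"],s["contact_force"].round(1) if hasattr(s["contact_force"],"round") else s["contact_force"])
for q in np.linspace(th,0.03,16)[1:]:
    p,a=barpose(q); hit=go([*p,Z],a,v=80,stop=25)
    if hit: print("hit at",q); break
s=r.state(); print(np.round(s["contact_force"],1),s["finger_gap"],s["time_s"])
E
```

```text
1.7639832448135433 1.7589644808167628
gap 19.283598935662383 [-0.7 -1.   5.7]
[-1.6  0.1  6.1] 19.250966016587302 65.625
```

Run:
```python
from h import *
for q in np.arange(0.024,-0.045,-0.004):
    p,a=barpose(q); go([*p,278.],a,v=20); s=r.state(); f=np.array(s["contact_force"]); print(round(q,3),f.round(1),round(s["finger_gap"],2))
    if abs(f[0]+1)>6: break
e=pts("bar_eye",2,np.array([632,-163,0])); k=pts("knuckle",2,np.array([632,-163,0])); print(e.round(1).tolist(),k.round(1).tolist(),rw(0,-203)); print(r.state()["time_s"])
```

```text
0.024 [-0.7  0.3  5.1] 19.81
0.02 [-1.9  0.9  6. ] 19.46
0.016 [-1.8  0.7  6. ] 19.28
0.012 [-2.5  1.8  6.7] 19.22
0.008 [-1.9  0.9  6. ] 19.21
0.004 [-2.6  0.7  6.4] 19.17
0.0 [-2.8  1.7  6.6] 19.33
-0.004 [-2.7  1.2  6.5] 19.31
-0.008 [-1.7  1.2  6.5] 19.33
-0.012 [-4.1  0.7  7. ] 19.52
-0.016 [-6.9  0.4  8.2] 19.46
-0.02 [-10.8   0.7   8.8] 19.55
[[638.3, -160.6, 92.9], [636.8, -164.5, 98.7], [637.3, -158.7, 94.1], [638.3, -163.3, 98.4]] [[634.1, -164.2, 78.1], [633.2, -161.7, 77.1], [635.9, -162.9, 78.8], [633.0, -163.6, 75.0]] [ 630.74318317 -161.61784727]
69.425
```

Run:
```python
from h import *
import cv2
p,a=barpose(-0.001); go([*p,278.],a,v=20); r.hold(.2); print(np.round(r.state()["contact_force"],1))
r.grip(44); go([*p,340],a); r.move_ptp([400,-250,400],R(rack()[2]))
e=pts("bar_eye",3,np.array([632,-163,0])); print(e.round(1).tolist(),e.mean(0))
q=pts("pin_mid",3,np.array([577,-360,0])); h=pts("stand_hole",3,np.array([577,-360,0])); print(q.round(1).tolist(),h.round(1).tolist())
for c in ("scene","top"): cv2.imwrite(f"pics/{c}2.png",r.read_camera(c)["image"])
im=cv2.imread("pics/scene2.png"); cv2.imwrite("pics/crop2.png",cv2.resize(im[220:360,205:345],None,fx=4,fy=4,interpolation=cv2.INTER_CUBIC))
print(r.state()["time_s"])
```

```text
[-1.4  0.6  6.5]
[[636.1, -162.6, 91.8], [633.4, -162.1, 99.0], [636.3, -159.2, 94.7], [633.8, -162.8, 96.5], [634.3, -161.4, 94.3]] [ 634.78 -161.62   95.26]
[[575.5, -361.4, 53.1], [578.3, -363.5, 51.1], [577.3, -361.4, 55.0]] [[573.5, -359.2, 54.9], [575.8, -358.3, 55.4], [576.2, -357.4, 54.2]]
74.8
```

View pics/crop2.png

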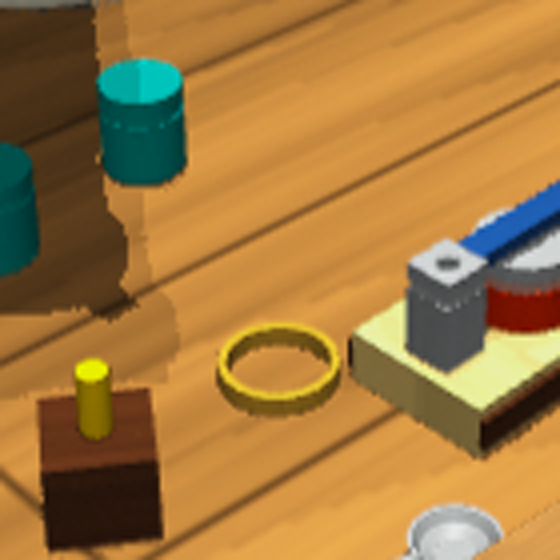

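The eye sits squarely over the knuckle (crop 445,262), and the pin is in its stand (crop 93,395). I'll grip the fixed knuckle block and the eye together, which aligns them and gives their exact x position from the reaction force.

Run:
```python
from h import *
t=rack()[2]; k=rw(0,-203); Z=173+66.
r.grip(60); go([*k,340],t,lin=False); go([*k,Z],t,v=100); f0=np.array(r.state()["contact_force"])
o=0.
for i in range(6):
    r.grip(28,20); r.hold(.1); s=r.state(); df=np.array(s["contact_force"])-f0; fx=df[0]*np.cos(t)+df[1]*np.sin(t)
    print(round(o,2),df.round(1),round(fx,1),round(s["finger_gap"],2))
    if abs(fx)<2.5: break
    r.grip(44); o+=np.sign(fx)*(0.8 if i<3 else .4); go([*(k+rwv((o,0))),Z],t,v=30)
print(k+rwv((o,0)),r.state()["time_s"])
```

```text
0.0 [6.7 0.9 0.5] 6.8 31.83
0.8 [ 5.5 -0.3 -0.4] 5.5 31.62
1.6 [ 1.5 -0.  -0.7] 1.5 31.62
[ 632.34142006 -161.54275509] 79.4667
```

Run:
```python
from h import *
t=rack()[2]; json.dump(list(rw(0,-203)+rwv((1.9,0))),open("k.json","w"))
r.grip(60); p=r.state()["ee_pos"]; r.move_linear([p[0],p[1],340.],None,200)
c=np.array([576.,-360.5]); Z=173+63.; r.grip(40); go([*c,340],t+np.pi/2,lin=False)
for a in (t+np.pi/2,t):
    go([*c,Z],a,v=100); f0=np.array(r.state()["contact_force"]); u=np.array([np.cos(a),np.sin(a)])
    for i in range(7):
        r.grip(12,20); r.hold(.1); s=r.state(); df=np.array(s["contact_force"])-f0; fx=df[:2]@u
        print(c.round(2),df.round(1),round(fx,1),round(s["finger_gap"],2))
        if abs(fx)<2.: break
        r.grip(32); c=c+u*np.sign(fx)*(.8 if i<4 else .4); go([*c,Z],a,v=30)
    if a!=t: r.grip(40)
print(c,r.state()["time_s"])
```

```text
[ 576.  -360.5] [ 0.2 -0.3  4.9] -0.3 17.52
[ 576.  -360.5] [-1.5 -0.3  1.4] -1.5 17.37
[ 576.  -360.5] 86.5833
```

Run:
```python
from h import *
import cv2
t=rack()[2]; k=np.array(json.load(open("k.json"))); Z=236.; H=Z+42
r.grip(12,45); p=np.array(r.state()["ee_pos"])
go([576,-360.5,Z+80],t,v=100); go([576,-360.5,Z+110],t); go([*k,Z+110],t,v=200); print(r.state()["finger_gap"])
offs=[(0,0)]+[(d*np.cos(q),d*np.sin(q)) for d in (1.5,3) for q in np.arange(0,2*np.pi,np.pi/(2+d))]
for o in offs:
    c=k+rwv(o); go([*c,H+48],t,v=60); hit=go([*c,H+.5],t,v=30,stop=8); s=r.state(); z=s["ee_pos"][2]-H
    print(np.round(o,1),round(z,1),hit,np.round(s["contact_force"],1))
    if z<3: break
    if z<35: break
print(s["time_s"])
```

```text
16.829837245404203
[0 0] 0.7 False [-0.3 -0.3 -0.8]
91.5
```

Straight in. I'll release, back off and check.

Run:
```python
from h import *
import cv2
t=rack()[2]; p=r.state()["ee_pos"]; r.grip(34); r.move_linear([p[0],p[1],400.],None,150); r.move_ptp([350,-200,420],R(t)); r.hold(.5)
print(pts("pin_mid",2,np.array([632,-162,0])).round(1).tolist(),[pts(j+"_mid",1,np.array([*rw(0,HY["hole"+j[3:]]),0]),30).round().tolist() for j in J])
im=r.read_camera("scene")["image"]; cv2.imwrite("pics/crop3.png",cv2.resize(im[200:350,260:460],None,fx=4,fy=4,interpolation=cv2.INTER_CUBIC))
print(r.state()["time_s"])
```

```text
[[635.0, -164.5, 94.5], [632.4, -162.6, 98.1], [633.5, -157.5, 93.4], [631.7, -161.7, 98.9]] [[[613.0, 175.0, 42.0], [613.0, 177.0, 44.0]], [[617.0, 117.0, 46.0], [615.0, 122.0, 43.0]], [[622.0, 52.0, 49.0], [621.0, 56.0, 46.0]], [[624.0, -19.0, 44.0], [620.0, -19.0, 42.0]], [[630.0, -96.0, 47.0], [623.0, -97.0, 45.0]]]
95.8167
```

View pics/crop3.png

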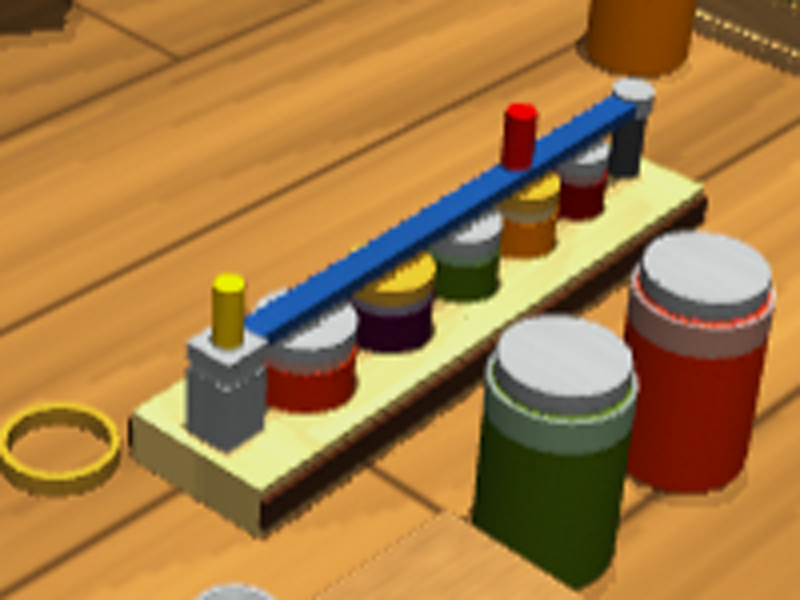

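The crop shows all five jars seated under the closed bar. The pin's yellow head rests on the eye at (228,310).

```bash
python3 -c "
from rig import r
print(r.sign_off())"
```

```text
the job is handed in; nothing more can be done
None
```

The job is handed in: all five jars are seated in their matching holes, the bar is closed over them, and the pin is down through the eye and knuckle, confirmed in the last picture at about 96 s; the sign-off returned no verdict.

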